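# Restock the belt magazine through its folding door

## Task

Restock the belt magazine: fold its two-panel door right back so the panels lie against each other, set the loose belt carton down in line behind the three that wait in a row before the mouth, and slide all four in together as one straight, closed-up row until the first is fully home against the end stop. Do not lift or turn the waiting cartons out of the row; then shut the folding door flat across the mouth, and leave the oil bottle and tape measure where they are.

Things in the scene. Friction and masses are not known exactly. Their poses are not given: they have to be found in the camera images.
- magazine: belt magazine fixed to the bench: plywood tunnel, clear roof, no bottom, 265 mm long, 130 wide, roof top 57 mm up, 50 clear inside. Origin: middle of the mouth at bench level, in the plane where walls and roof end. +x into the tunnel (to the robot's left), +y across the mouth to the side nearer the robot. Lane 110 mm wide, flared 4 mm a side at the mouth. Under the roof no hand fits: push by the last carton
- end_stop (a point): middle of the inner face of the tunnel's end stop, 255 mm in from the mouth plane (x = +255 mm of the magazine), 22.5 mm up. The first carton's face rests here when home; four closed-up cartons (260 mm) then stand 5 mm out of the mouth, which still lets the door shut
- door_pivot (a point): upright jamb pivot of the door, at x = -12, y = -75 mm of the magazine (far side of the mouth), 27 mm up. A floor guide for the door's free end runs from here along the magazine's +y. Folded, the door points straight out (-x) here, 70 mm, wholly beside the lane (nothing past y = -58 mm)
- door (a joint): two-panel folding door before the mouth, each panel 69.5 mm long, 6 thick, top 53 mm up. Value: angle of the jamb panel, 0 shut flat, 1.52 rad (stop) folded flat; starts ajar. The middle hinge folds outwards, 88 mm before the mouth at most. Free end at y = -75 + 139 mm x cos(value) of the magazine: pushed to -y along the guide it folds, to +y to its stop it shuts. Friction 0.02 N m holds it
- door_knob (a point): black upright knob on the door's top edge, 10 mm from its free end: 13 mm in diameter, from 53 to 80 mm above the bench; this point is on its axis at 66 mm. It runs close along the guide, from y = +54 mm of the magazine (shut) to -65 mm (folded), 15 to 22 mm before the mouth. It is the tallest thing about the magazine
- carton_1_centre (a point): brown sanding-belt carton, 65 (its x) x 100 (its y) x 45 mm high, about 0.12 kg, lying flat on the bench; this point is its centre, 22.5 mm up; grip it across the 65 mm. First of the three waiting in a row before the mouth, the nearest to it; its x is about along the magazine's x
- carton_2_centre (a point): brown sanding-belt carton, 65 (its x) x 100 (its y) x 45 mm high, about 0.12 kg, lying flat on the bench; this point is its centre, 22.5 mm up; grip it across the 65 mm. Second of the waiting row
- carton_3_centre (a point): brown sanding-belt carton, 65 (its x) x 100 (its y) x 45 mm high, about 0.12 kg, lying flat on the bench; this point is its centre, 22.5 mm up; grip it across the 65 mm. Third and last of the waiting row, farthest from the mouth (about 0.27 m)
- carton_4_centre (a point): brown sanding-belt carton, 65 (its x) x 100 (its y) x 45 mm high, about 0.12 kg, lying flat on the bench; this point is its centre, 22.5 mm up; grip it across the 65 mm. The loose one, lying apart on the far side of the row, turned at any angle up to 0.6 rad from the row
- oil_bottle: small white oil bottle with a red spout, 44 mm across, 122 mm tall, standing beyond the magazine; origin at its foot. Bystander
- tape_measure: yellow tape measure, 68 x 85 x 34 mm, lying beyond the magazine; origin at its underside. Bystander
There are look-alikes about, which are no part of the job. What is shaped like the part that bears carton_3_centre but turquoise is not meant.

How it is judged (in metres and radians):
On the way, in this order (a step that is already met when the one before it is completed fails the run):
1. the door is folded right back, its panels against each other (value of joint door above 1.35 rad), for 0.2 s.
2. the loose carton lies on the bench in line behind the waiting row (within 25 mm sideways, 0.25 rad, and 70 mm of gap) (y of carton_4_centre in the frame of magazine between -0.025 and 0.025 m and angle between the x axis of carton_4_centre and the x axis of magazine, either way round below 0.25 rad and height (world z) of carton_4_centre below 0.028 m and x of carton_4_centre in the frame of magazine below -0.2 m and horizontal distance between carton_3_centre and carton_4_centre below 0.135 m), for 0.2 s.
3. with the first carton in the mouth and the last still outside, the four slide as one straight, closed-up row (gaps under 9 mm, turned less than 0.15 rad) (horizontal distance between carton_1_centre and carton_2_centre below 0.074 m and horizontal distance between carton_2_centre and carton_3_centre below 0.074 m and horizontal distance between carton_3_centre and carton_4_centre below 0.074 m and y of carton_1_centre in the frame of magazine between -0.02 and 0.02 m and angle between the x axis of each of carton_1_centre, carton_2_centre, carton_3_centre, carton_4_centre and the x axis of magazine, either way round below 0.15 rad and y of carton_2_centre in the frame of magazine between -0.02 and 0.02 m and y of carton_3_centre in the frame of magazine between -0.02 and 0.02 m and y of carton_4_centre in the frame of magazine between -0.02 and 0.02 m and x of carton_1_centre in the frame of magazine above 0 m and x of carton_4_centre in the frame of magazine below -0.05 m), for 0.2 s.
4. the row is fully home, the door still folded back (horizontal distance between carton_1_centre and carton_2_centre below 0.074 m and horizontal distance between carton_2_centre and carton_3_centre below 0.074 m and horizontal distance between carton_3_centre and carton_4_centre below 0.074 m and x of carton_4_centre in the frame of magazine above 0.02 m and value of joint door above 1.2 rad), for 0.1 s.
At the end, for the whole second after the job is handed in: all four cartons lie in the magazine in one closed-up straight row (gaps under 9 mm, turned less than 0.12 rad), the first within 8 mm of the end stop and the last within 8 mm of its fully home place, and the folding door is shut (angle under 0.12 rad) (horizontal distance between carton_1_centre and carton_2_centre below 0.074 m and horizontal distance between carton_2_centre and carton_3_centre below 0.074 m and horizontal distance between carton_3_centre and carton_4_centre below 0.074 m and y of carton_1_centre in the frame of magazine between -0.012 and 0.012 m and angle between the x axis of each of carton_1_centre, carton_2_centre, carton_3_centre, carton_4_centre and the x axis of magazine, either way round below 0.12 rad and y of carton_2_centre in the frame of magazine between -0.012 and 0.012 m and y of carton_3_centre in the frame of magazine between -0.012 and 0.012 m and y of carton_4_centre in the frame of magazine between -0.012 and 0.012 m and x of carton_4_centre in the frame of magazine above 0.02 m and x of carton_1_centre in the frame of magazine above 0.214 m and value of joint door below 0.12 rad and height (world z) of each of carton_1_centre, carton_2_centre, carton_3_centre, carton_4_centre below 0.028 m); the robot touches nothing.
It fails at once if a waiting carton is lifted out of the row (height (world z) of any of carton_1_centre, carton_2_centre, carton_3_centre above 0.04 m).
It fails at once if the row buckles: a waiting carton turns more than 0.35 rad (angle between the x axis of any of carton_1_centre, carton_2_centre, carton_3_centre and the x axis of magazine, either way round above 0.35 rad).
It fails at once if a carton tips (angle between any of carton_1_centre, carton_2_centre, carton_3_centre, carton_4_centre's own z axis and vertical above 0.6 rad).
It fails at once if a bystander is moved more than 30 mm or tipped over (distance of any of oil_bottle, tape_measure from where it was at the start of the episode above 0.03 m or angle between oil_bottle's own z axis and vertical above 0.6 rad).
It also fails if it takes over 61 s, if anything falls off the work surface, if the arm or the gripper's body presses on something with over 40 N, if the wrist force passes 120 N, or if a joint passes its speed limit or range.

## Robot

A 6-joint arm with a two-finger parallel gripper is mounted at the origin on a cart in front of the work surface, level with it; the furniture and walls round the work are solid. World frame = base frame: x ahead of the robot, y to its left, z up, the work surface at z = 0. Lengths are in mm, angles in rad, forces in N, time in s.
With the tool pointing down it reaches from about 350 to 975 mm from the base axis. Payload 7.1 kg.
Tool frame: the origin (TCP) lies at the very end of the fingers, on their centre line; the grasp point (between the pads) lies 19 mm behind it (ctrl.grasp_offset is the distance from the TCP to the grasp point, in mm); z points along the fingers, y is the line along which they close (so a half turn about z gives the same grasp; the last joint's range is limited). The gripper opens to 88 mm and grips with 3 to 60 N. Pads are 20 mm wide; open, the fingers measure 115 mm over their backs; the gripper's body (75 mm by 178 mm) begins 61 mm behind the grasp point.
Start: joints at [1.254, 0.423, 1.63, -0, 1.089, -0.019], TCP at [183.354, 597.483, 222.675] pointing down, gripper open.
Joint ranges: [-3, 3], [-0.9, 2.11], [0.09, 2.58], [-1.31, 4.45], [0.11, 2.69], [-2.54, 2.54]. Speed limits (rad/s): [2.39, 2.39, 3.01, 3.14, 3.14, 3.14].

## Interface

Orientations are given as a rotation vector (axis times angle).
In Python, from workcell import ctrl, viewer, ticket, models gives the robot as it stands.
- The arm moves only by the tool play_rows, never from a script. Its arguments are lists of equal length, an entry for each row: "dp": the shift along the world's x, y, z in mm, a list of three; "yaw": the turn about the world's z in degrees. In form: {"dp": [[tx, ty, tz], ...], "yaw": [yaw, ...]}. A call has 1 to 8 rows; each row shifts and turns the commanded pose from where the row before left it; what a row does not reach is not made up. A row lasts 1/12 s, in which the tool goes at most 41.7 mm and 7.16 degrees, less where a joint would pass 70% of its speed; a pose out of reach is approached as far as the arm can. A call is refused whole if a number of a shift passes 41.7 or a number of a turn 7.16, either way. A call with a gripper value outside its range is refused whole. "gripper" is the closure, from 0 (fully open) to 1 (shut), set as the call begins (left out, the last holds). The fingers move at their own pace and stop on an object; the grip force is fixed at half the most. Time passes only in rows, so rows that do not move let the fingers close. It gives the time, the measured TCP pose, the force, the opening and the grip force at its end, in the units of the state.
- ctrl.get_obs(): the state, without advancing time (a new reading comes with each control period).
- viewer.get_image(name): name is "scene" or "top" or "wrist"; returns a dict with "pixels" (480x640x3 uint8, red, green, blue), "range_z" (480x640 float32, mm along the optical axis (not along the pixel's ray), 0 where there is no reading), "fx", "fy", "cx", "cy" (pixels), "dist_coeffs" ([k1, k2, p1, p2, k3] as OpenCV has them; the pictures are not rectified), "T" (4x4, takes a point from camera to world coordinates); the wrist camera has in their place "hand_eye" (4x4, takes a point from camera to tool coordinates, whose origin is the TCP and whose axes are the flange's). Camera axes: x right, y up, looking along -z (the intrinsics and any distortion apply to the point x, -y, -z); pixel columns grow to the right and rows downward; lengths in mm; the calibration is good to about 2 mm. A picture is of the moment at which its call begins: read the wrist's pose just before it.
- ticket.close_job(): hands the job in; it is judged then, once.
Trained networks look in a picture, given as the dict that the camera call returned (one of the last four; its "shot" number tells which), for a name from the list of things; names that differ only in an ending like _2 or _b are one class to them, and where a whole thing is asked for, a point or a joint stands for the part that bears it (a point fixed in the world has none). Each returns a list of dicts, best first, with "conf" (0 to 1); they miss things now and then, are a little off and sometimes report something else, mostly with a low value. They report only what shows in the picture. A call takes as long as a camera call. They do not tell look-alikes from the thing itself.
- models.look_for(picture, name): "bbox" ([centre column, centre row, width, height] in pixels, round what is visible of it).
- models.landmark_of(picture, name): "location" ([column, row] in pixels: a listed point, or the origin of a listed thing).
The state is a dict: "t": time; "qpos": joint angles; "qvel": joint speeds; "joint_torque": joint torques, N m; "ee_pos": TCP position; "orientation": TCP orientation; "ft_force": force on the tool from outside, world axes, zero at the start; "moment": the same for the moment, N m; "width": finger opening in mm; "grasp_force": force on a finger pad.
Only numpy, scipy, OpenCV 4.12 (cv2) and the standard library are available. Lean on these libraries where they do the work, as an engineer would, in place of code of your own. Each camera call takes 0.05 s, during which the arm holds its last target. There are 200 camera calls.

## Working session

There is one attempt and no reset: what is moved stays moved. The work goes in short steps, Python scripts to look and compute and a tool call to move; the robot and the scene stay as the last step left them, time stands still between calls to the robot, and variables do not carry over. Pictures are saved under pics/ and viewed, at most 10 in all, crops included, and the job is handed in when it is done.

Besides the shell and the picture viewer there is one more tool, called by a JSON object that holds its "method" and its "body". play_rows: Moves the arm, as the interface text tells. Its arguments: {"type":"object","properties":{"dp":{"type":"array"},"yaw":{"type":"array"},"gripper":{"type":"number"}},"required":["dp","yaw"]}

```bash
mkdir -p pics; cat > h.py <<'E'
import numpy as np, cv2
from workcell import ctrl, viewer, ticket, models
from scipy.spatial.transform import Rotation as R
def shot(n):
    o=ctrl.get_obs(); im=viewer.get_image(n)
    if 'T' not in im or im.get('T') is None:
        W=np.eye(4); W[:3,:3]=R.from_rotvec(o['orientation']).as_matrix(); W[:3,3]=o['ee_pos']
        im['TT']=W@np.array(im['hand_eye'])
    else: im['TT']=np.array(im['T'])
    return im
def save(im,f): cv2.imwrite('pics/'+f,im['pixels'][:,:,::-1])
def ray(im,px):
    K=np.array([[im['fx'],0,im['cx']],[0,im['fy'],im['cy']],[0,0,1.]])
    u=cv2.undistortPoints(np.array([[px]],float),K,np.array(im['dist_coeffs'],float))[0,0]
    d=im['TT'][:3,:3]@np.array([u[0],-u[1],-1.]); return im['TT'][:3,3],d
def atz(im,px,z):
    o,d=ray(im,px); return o+d*(z-o[2])/d[2]
def proj(im,P):
    K=np.array([[im['fx'],0,im['cx']],[0,im['fy'],im['cy']],[0,0,1.]])
    T=np.linalg.inv(im['TT']); c=T[:3,:3]@np.array(P,float)+T[:3,3]
    return cv2.projectPoints(np.array([[c[0],-c[1],-c[2]]]),np.zeros(3),np.zeros(3),K,np.array(im['dist_coeffs'],float))[0][0,0]
def cloud(im):
    K=np.array([[im['fx'],0,im['cx']],[0,im['fy'],im['cy']],[0,0,1.]])
    v,u=np.mgrid[:480,:640]; p=np.stack([u.ravel(),v.ravel()],1).astype(float)[:,None]
    n=cv2.undistortPoints(p,K,np.array(im['dist_coeffs'],float))[:,0]
    z=im['range_z'].ravel(); c=np.stack([n[:,0]*z,-n[:,1]*z,-z],1)
    w=c@im['TT'][:3,:3].T+im['TT'][:3,3]; w[z<=0]=np.nan
    return w.reshape(480,640,3)
Z={'magazine':0,'end_stop':22.5,'door_pivot':27,'door_knob':66,'carton_1_centre':22.5,'oil_bottle':0,'tape_measure':0}
E
cat > a.py <<'E'
from h import *
np.set_printoptions(precision=1,suppress=True)
for n in ['top','scene']:
    im=shot(n); save(im,n+'0.png')
    print(n,im['TT'][:3,3])
    for k,z in Z.items():
        for r in models.landmark_of(im,k)[:6]:
            print(k,round(r['conf'],2),np.array(r['location']),atz(im,r['location'],z))
print(ctrl.get_obs()['orientation'])
E
python3 a.py
```

```text
top [ 255.8    7.  1742.5]
magazine 0.78 [261.  272.4] [439.5 129.6   0. ]
end_stop 0.82 [172.8 275.3] [420.3 382.1  22.5]
door_pivot 0.74 [264.6 248.3] [506.7 120.3  27. ]
door_knob 0.72 [330.5 272. ] [439.7 -69.5  66. ]
door_knob 0.66 [262.  288.3] [388.1 120.4  66. ]
carton_1_centre 0.84 [305.9 272.7] [440.3  -0.9  22.5]
oil_bottle 0.64 [250.  198.9] [657.5 171.7   0. ]
tape_measure 0.81 [224.2 215.3] [605.4 245.8   0. ]
tape_measure 0.68 [262.8 286.5] [398.6 122.7   0. ]
scene [ -226.3 -1027.5   856.8]
magazine 0.83 [250.  263.1] [427.2 124.5   0. ]
end_stop 0.7 [202.1 216.7] [423.7 387.2  22.5]
door_pivot 0.97 [276.7 247.4] [504.3 113.4  27. ]
door_pivot 0.34 [248.6 262.5] [405.2  92.7  27. ]
door_knob 0.63 [239.  242.6] [403.6 134.7  66. ]
door_knob 0.29 [310.1 226.7] [601.9  97.6  66. ]
carton_1_centre 0.62 [283.2 274.7] [450.3   1.7  22.5]
oil_bottle 0.91 [310.2 228.9] [663.7 180.8   0. ]
tape_measure 0.55 [282.4 228.3] [599.6 229.6   0. ]
[-0.5 -3.1  0. ]
```

```bash
python3 - <<'E'
import cv2
t=cv2.imread('pics/top0.png')[170:350,140:460]; s=cv2.imread('pics/scene0.png')[180:400,140:500]
cv2.imwrite('pics/t1.png',cv2.resize(t,None,fx=2.5,fy=2.5,interpolation=3)); cv2.imwrite('pics/s1.png',cv2.resize(s,None,fx=2.2,fy=2.2,interpolation=3))
E
```

```text
(no output)
```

View pics/t1.png

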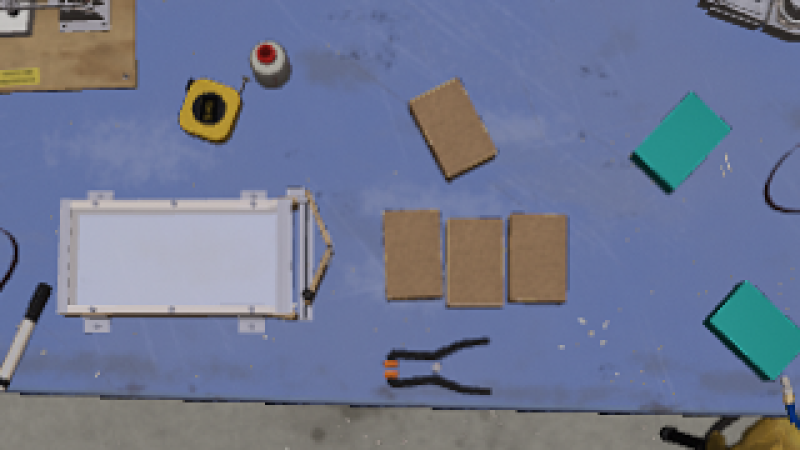

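View pics/s1.png

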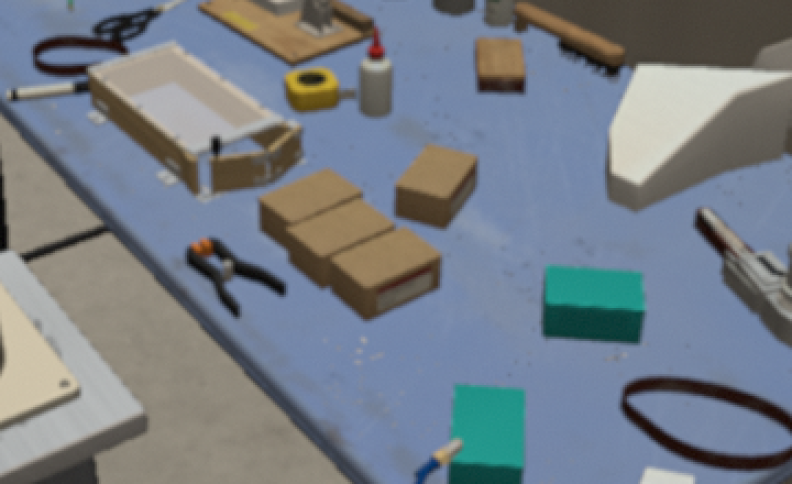

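The top crop shows the magazine at left, with its far and near walls at crop rows 200 and 315. The door is ajar with its knob at (307,295), the row of three cartons is at x 385–567, and the loose one is at (452,130). The pliers lie near the row, and the turquoise boxes are look-alikes.

```bash
cat > seg.py <<'E'
from h import *
def rects(im,zlo=35,zhi=55,amin=1500,show=True):
    w=cloud(im); hsv=cv2.cvtColor(im['pixels'],cv2.COLOR_RGB2HSV)
    m=(w[...,2]>zlo)&(w[...,2]<zhi)&(hsv[...,0]<25)&(hsv[...,1]>50)
    m=m.astype(np.uint8); n,l,s,c=cv2.connectedComponentsWithStats(m,connectivity=4)
    out=[]
    for i in range(1,n):
        if s[i,4]<20: continue
        p=w[l==i]; r=cv2.minAreaRect(p[:,:2].astype(np.float32))
        out.append((s[i,4],r,p[:,2].mean()))
        if show: print(s[i,4],np.array(r[0]).round(1),np.array(r[1]).round(1),round(r[2],1),'z',round(float(np.median(p[:,2])),1))
    return w,out
E
python3 - <<'E'
from seg import *
np.set_printoptions(precision=1,suppress=True)
im=shot('top'); w,o=rects(im)
m=(w[...,2]>50)&(w[...,2]<66)&(w[...,0]>330)&(w[...,0]<540)&(w[...,1]>60)&(w[...,1]<420)
p=w[m]; print(len(p)); print(cv2.minAreaRect(p[:,:2].astype(np.float32)),np.median(p[:,2]))
for y in range(100,420,20):
    q=p[(abs(p[:,1]-y)<10)]; 
    if len(q): print(y,np.sort(q[:,0])[[0,-1]],len(q))
print(np.nanmedian(w[300:330,200:300,2]))
E
```

```text
197 [1060.3  859.6] [246.2   9.8] 89.6 z 45.0
48 [1059.3  683.5] [57.   7.5] 87.2 z 45.0
93 [1060.5  593.6] [111.1   9.1] 90.0 z 44.4
112 [1060.3  470.8] [123.7   9.8] 89.1 z 45.9
25 [1061.1  370.7] [ 9.6 28.9] 15.4 z 43.2
107 [1060.5  296.9] [115.3   9.3] 88.4 z 45.2
228 [1060.7  103.6] [ 10.4 262.9] 0.2 z 45.6
90 [1060.   -83.7] [100.7   9.1] 89.7 z 44.9
193 [1059.  -589.7] [  9.7 226.9] 0.0 z 46.3
26 [1060.1 -721.2] [ 7.5 37.9] 3.5 z 42.8
20 [1057.9 -792.9] [25.4  5.8] 83.4 z 46.0
566 [975.6 152.3] [ 33.6 196. ] 3.9 z 41.6
737 [588.6 -39.5] [99.8 64. ] 29.3 z 43.9
46 [585.4 878.4] [16.6 48.8] 85.4 z 47.1
746 [443.1   2.8] [98.7 62.8] 4.1 z 44.0
728 [ 442.2 -139.1] [97.6 61.3] 1.1 z 44.3
733 [435.4 -68. ] [95.5 60.4] 1.6 z 43.8
27 [422.7 105.1] [ 5.7 40.1] 65.3 z 50.1
3828
((430.1748352050781, 249.33245849609375), (139.43191528320312, 309.5249938964844), 3.2698569297790527) 55.3472021751669
100 [409.9 475.7] 36
120 [383.7 506.4] 31
140 [366.6 506.4] 188
160 [369.2 496.4] 283
180 [370.7 496.5] 277
200 [370.  495.8] 273
220 [367.5 495.2] 271
240 [366.4 494.8] 283
260 [365.6 496.1] 278
280 [364.8 496.1] 281
300 [363.9 495.6] 281
320 [363.2 494.5] 286
340 [362.4 494.3] 289
360 [361.9 493.4] 283
380 [360.5 492.7] 289
400 [360.5 491.7] 199
-0.5494657660458415
```

{"method": "play_rows", "body": {"dp": [[15.5,-33.5,10],[15.5,-33.5,10],[15.5,-33.5,10],[15.5,-33.5,10],[15.5,-33.5,10],[15.5,-33.5,10],[15.5,-33.5,10],[15.5,-33.5,10]], "yaw": [-4.5,-4.5,-4.5,-4.5,-4.5,-4.5,-4.5,-4.5], "gripper": 0}}

```text
t: 1.52
ee_pos: [307.7, 327.8, 303.3]
orientation: [1.408, 2.808, 0.001]
ft_force: [1.6, 0.1, 1.2]
width: 87.8
grasp_force: 0.0
```

{"method": "play_rows", "body": {"dp": [[15.5,-33.5,10],[15.5,-33.5,10],[15.5,-33.5,10],[15.5,-33.5,10],[15.5,-33.5,10],[15.5,-33.5,10],[15.5,-33.5,10],[0,0,0]], "yaw": [-4.5,-4.5,-4.5,-4.5,-4.5,-4.5,-4.5,0], "gripper": 1}}

```text
t: 2.18
ee_pos: [418.7, 90.5, 374.9]
orientation: [2.122, 2.311, 0.004]
ft_force: [-0.5, 1.2, 0.8]
width: 38.0
grasp_force: 0.0
```

```bash
python3 - <<'E'
from seg import *
np.set_printoptions(precision=3,suppress=True)
o=ctrl.get_obs(); print(R.from_rotvec(o['orientation']).as_matrix(),o['ee_pos'],o['qpos'])
im=shot('wrist'); save(im,'w0.png'); print(im['TT'],im['fx'])
w,_=rects(im)
for k,z in Z.items():
    for r in models.landmark_of(im,k)[:6]:
        print(k,round(r['conf'],2),np.array(r['location']),atz(im,r['location'],z))
m=(w[...,2]>50)&(w[...,2]<64)&(w[...,0]>330)&(w[...,0]<540)&(w[...,1]>60)&(w[...,1]<420)
p=w[m]
for y in range(90,420,15):
    q=p[(abs(p[:,1]-y)<5)]; 
    if len(q): print(y,np.sort(q[:,0])[[0,-1]],len(q))
E
```

```text
[[-0.085  0.996  0.005]
 [ 0.996  0.085 -0.001]
 [-0.002  0.005 -1.   ]] [418.676  90.502 374.873] [ 0.187 -0.046  1.856 -0.002  1.327  0.101]
[[  0.996  -0.083  -0.026 410.937]
 [  0.087   0.965   0.249 158.682]
 [  0.005  -0.25    0.968 536.578]
 [  0.      0.      0.      1.   ]] 388.1774734186662
20 [367.3 138. ] [ 4.9 10.7] 34.5 z 49.6
218 [418.2 108.5] [ 5.5 52. ] 69.1 z 52.3
302 [478.5 112.9] [64.3  5.5] 25.0 z 52.1
27 [44.  53.3] [2.2 9.6] 48.4 z 40.6
7461 [439.2 -42. ] [107.6 159.1] 2.1 z 44.6
20 [68.3  0.3] [ 1.9 10.8] 5.6 z 50.3
2390 [589. -37.] [98.8 64.4] 28.3 z 44.6
magazine 0.82 [328.7 162.6] [433.613 137.033   0.   ]
door_pivot 0.78 [389.  174.5] [512.1   129.943  27.   ]
door_knob 0.83 [294.5 181.2] [391.915 114.245  66.   ]
carton_1_centre 0.94 [323.3 263.3] [438.203   1.053  22.5  ]
oil_bottle 0.93 [494.4 148.2] [657.028 177.102   0.   ]
tape_measure 0.65 [474.2  92.3] [616.417 245.71    0.   ]
105 [407.169 479.43 ] 199
120 [381.554 510.872] 130
135 [366.614 512.477] 118
150 [366.154 509.383] 932
165 [367.447 498.048] 911
180 [367.678 496.343] 929
195 [366.602 496.147] 951
210 [365.597 495.926] 971
225 [365.823 495.032] 988
240 [364.828 494.777] 1006
255 [364.053 494.397] 1043
270 [363.737 494.592] 1062
285 [362.766 492.546] 1059
300 [363.457 492.658] 1082
315 [363.195 492.019] 978
330 [474.351 491.23 ] 22
```

View pics/w0.png

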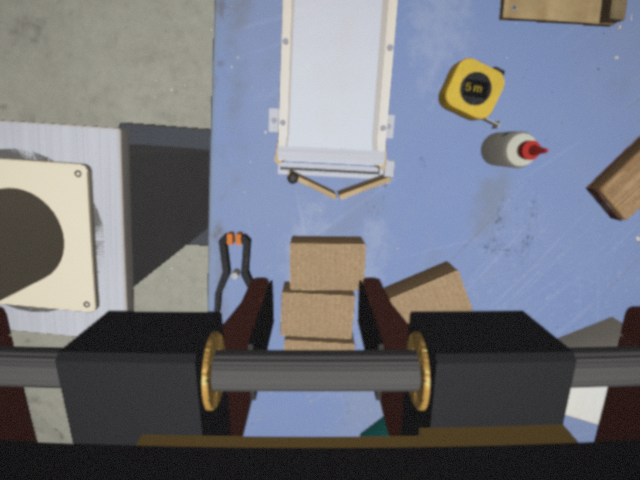

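The wrist picture shows the door ajar with its knob at (294,180), the mouth near row 165, and carton 1 at (325,263). The magazine's x axis runs along world (-0.032, 1), with the mouth centre near (433,137).

{"method": "play_rows", "body": {"dp": [[-8.25,2.4,-30],[-8.25,2.4,-30],[-8.25,2.4,-30],[-8.25,2.4,-30],[-8.25,2.4,-30],[-8.25,2.4,-30],[-8.25,2.4,-30],[-8.25,2.4,-30]], "yaw": [-1.5,-1.5,0,0,0,0,0,0], "gripper": 1}}

```text
t: 3.25
ee_pos: [349.2, 115.0, 131.6]
orientation: [2.171, 2.27, 0.001]
ft_force: [1.6, 0.6, -1.6]
width: 0.6
grasp_force: 0.0
```

{"method": "play_rows", "body": {"dp": [[0,0,-25],[0,0,-25],[0,0,-18],[0,0,0],[0,0,0]], "yaw": [0,0,0,0,0]}}

```text
t: 3.67
ee_pos: [348.9, 114.5, 64.2]
orientation: [-2.171, -2.269, 0.004]
ft_force: [-0.6, -0.1, 0.3]
width: 0.7
grasp_force: 0.0
```

```bash
python3 - <<'E'
from h import *
np.set_printoptions(precision=1,suppress=True)
o=ctrl.get_obs(); print(o['ee_pos'],R.from_rotvec(o['orientation']).as_matrix()[:,1],o['ft_force'])
im=shot('wrist'); save(im,'w1.png')
for k in ['door_knob','magazine']:
    for r in models.landmark_of(im,k)[:3]: print(k,r['conf'],np.array(r['location']),atz(im,r['location'],Z[k]))
E
```

```text
[348.9 114.5  64.2] [ 1.  0. -0.] [-0.6 -0.1  0.3]
door_knob 0.56 [408.  299.3] [388.8 118.6  66. ]
magazine 0.59 [458.3 229.9] [432.4 137.8   0. ]
```

View pics/w1.png

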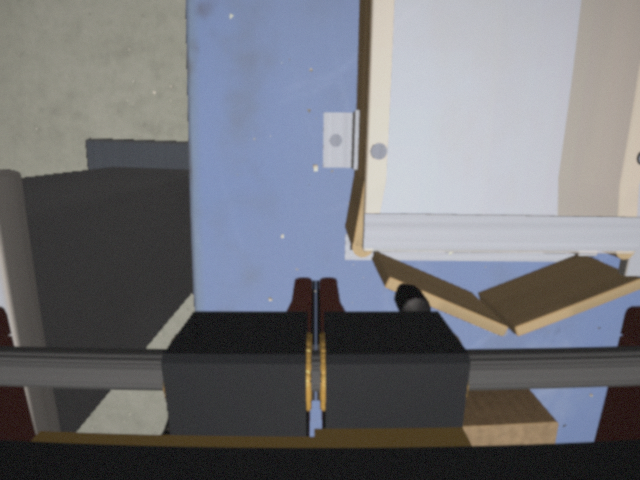

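The wrist picture shows the closed fingers just on the robot side of the knob, which is at (410,298) or world ≈(389,118).

{"method": "play_rows", "body": {"dp": [[10,3,0],[14,0.5,0],[14,0.5,0],[14,0.5,0],[14,0.5,0],[14,0.5,0],[14,0.5,0],[14,0.5,0]], "yaw": [0,0,0,0,0,0,0,0]}}

```text
t: 4.48
ee_pos: [460.0, 121.0, 65.9]
orientation: [2.173, 2.267, 0.003]
ft_force: [-0.9, 0.8, 0.4]
width: 0.7
grasp_force: 0.2
```

{"method": "play_rows", "body": {"dp": [[10,0.3,0],[6,0,0],[4,0,0],[0,0,0]], "yaw": [0,0,0,0]}}

```text
t: 4.82
ee_pos: [478.7, 121.1, 65.0]
orientation: [2.173, 2.268, 0.001]
ft_force: [-1.1, 0.3, 0.0]
width: 0.1
grasp_force: 0.0
```

{"method": "play_rows", "body": {"dp": [[3,0,0],[3,0,0],[0,0,0]], "yaw": [0,0,0]}}

```text
t: 5.07
ee_pos: [484.1, 121.0, 64.7]
orientation: [2.173, 2.268, 0.0]
ft_force: [0.7, -0.0, -0.3]
width: 0.5
grasp_force: 0.0
```

```bash
python3 - <<'E'
from seg import *
np.set_printoptions(precision=1,suppress=True)
o=ctrl.get_obs(); print(o['ee_pos'],o['ft_force'])
im=shot('wrist'); save(im,'w2.png')
for k in ['door_knob','magazine','door_pivot']:
    for r in models.landmark_of(im,k)[:3]: print(k,r['conf'],np.array(r['location']),atz(im,r['location'],Z[k]))
im=shot('top'); rects(im)
E
```

```text
[484.1 121.   64.7] [ 0.7 -0.  -0.3]
door_knob 0.57 [352.  311.2] [499.6 118.1  66. ]
magazine 0.6 [234.2 228.3] [433.8 139.1   0. ]
door_pivot 0.77 [362.3 264.6] [508.1 128.1  27. ]
292 [1059.6  803.6] [ 11.7 356.3] 0.3 z 45.1
104 [1060.6  566.3] [ 10.6 118. ] 0.1 z 44.5
105 [1059.   438.2] [126.1  10.4] 89.6 z 46.3
34 [1060.3  328.1] [48.3  6.1] 87.7 z 44.9
129 [1060.   232.8] [  9.9 132.3] 0.5 z 45.4
45 [1060.5  136.2] [ 6.9 54.2] 3.4 z 45.5
76 [1060.4   63.6] [10.8 85.1] 0.7 z 45.8
30 [1059.8  -24.3] [36.9  9.9] 85.8 z 47.0
68 [1059.9 -106.5] [73.5  7.4] 88.6 z 45.0
267 [1059.9 -633.2] [ 13.2 313.7] 0.7 z 45.1
548 [975.4 152.2] [ 33.3 195.9] 4.3 z 41.7
742 [589.2 -39.1] [100.8  65.3] 29.1 z 44.1
53 [583.1 877.4] [16.9 50.1] 80.9 z 45.9
748 [442.6   2.8] [98.1 62.7] 4.2 z 44.0
739 [ 442.2 -138.8] [97.1 60.8] 0.9 z 44.2
733 [435.2 -68.1] [95.6 60.4] 1.4 z 43.9
```

View pics/w2.png

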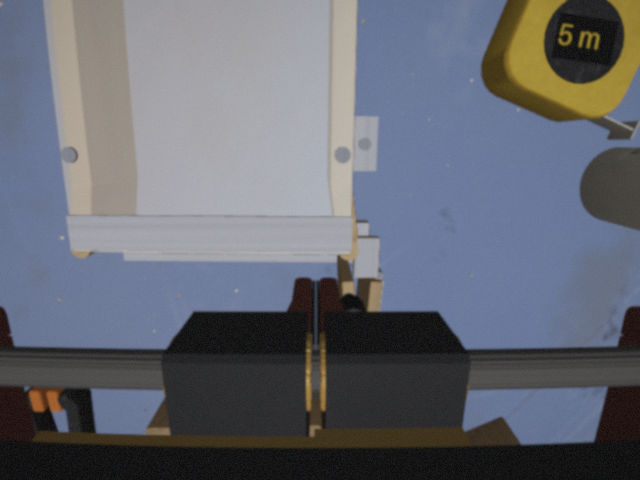

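The picture shows the two panels nearly parallel at (345–375, 280) with the knob at (351,302), almost folded. I'll press on to the stop.

{"method": "play_rows", "body": {"dp": [[2,0,0],[2,0,0],[0,0,0],[0,0,0]], "yaw": [0,0,0,0]}}

```text
t: 5.65
ee_pos: [485.8, 120.8, 64.4]
orientation: [-2.172, -2.266, 0.005]
ft_force: [-5.4, 1.1, 4.0]
width: 0.0
grasp_force: 3.1
```

{"method": "play_rows", "body": {"dp": [[2,0,0],[2,0,0],[0,0,0],[0,0,0]], "yaw": [0,0,0,0]}}

```text
t: 5.98
ee_pos: [486.5, 120.6, 63.9]
orientation: [-2.169, -2.263, 0.013]
ft_force: [-15.7, 2.9, 11.6]
width: 0.4
grasp_force: 7.4
```

{"method": "play_rows", "body": {"dp": [[-12,0,0],[0,0,40],[0,0,40],[18,-26,0],[18,-26,0],[18,-26,0],[18,-26,0],[18,-26,0]], "yaw": [0,0,-7,-7,-7,-7,-7,-7]}}

```text
t: 6.65
ee_pos: [570.8, -10.3, 145.0]
orientation: [2.846, 1.33, 0.001]
ft_force: [0.4, 0.7, -0.1]
width: 0.7
grasp_force: 0.0
```

{"method": "play_rows", "body": {"dp": [[19,-29,0],[0,0,0],[0,0,0],[0,0,-20],[0,0,0],[0,0,0]], "yaw": [-7,-7,-7,-0.7,0,0], "gripper": 0}}

```text
t: 7.15
ee_pos: [588.0, -38.0, 123.9]
orientation: [-3.042, -0.781, 0.004]
ft_force: [0.6, -0.1, 0.3]
width: 37.2
grasp_force: 0.0
```

```bash
python3 - <<'E'
from seg import *
np.set_printoptions(precision=2,suppress=True)
o=ctrl.get_obs(); r=R.from_rotvec(o['orientation']).as_matrix()[:,1];print(o['ee_pos'],np.degrees(np.arctan2(r[1],r[0])),o['width'])
im=shot('wrist'); save(im,'w3.png'); rects(im)
im=shot('top');w=cloud(im)
for k in ['door_knob','carton_1_centre']:
    for r in models.landmark_of(im,k)[:6]: print(k,r['conf'],np.array(r['location']),atz(im,r['location'],Z[k]))
E
```

```text
[588.01 -38.04 123.88] -61.21036999392304 37.23728778177317
14298 [590.4 -38.6] [99.9 64. ] 29.4 z 44.7
178 [499.7 147.9] [22.8  8.9] 72.3 z 49.7
2901 [506.2  94.5] [67.3 18.7] 88.4 z 51.8
2872 [465.1 -78.4] [44.6 50.7] 14.6 z 44.6
1675 [ 483.8 -121. ] [29.5 55.2] 36.5 z 44.3
door_knob 0.62 [263.7 248.6] [500.07 120.2   66.  ]
carton_1_centre 0.33 [263.3 247.1] [510.75 124.48  22.5 ]
```

{"method": "play_rows", "body": {"dp": [[2,-0.5,0],[0,0,-20],[0,0,-20],[0,0,-15],[0,0,0],[0,0,-20],[0,0,-22],[0,0,-18]], "yaw": [0.3,0.3,0,0,0,0,0,0]}}

```text
t: 8.02
ee_pos: [591.8, -38.5, 10.0]
orientation: [3.038, 0.796, 0.003]
ft_force: [0.3, -0.3, -0.1]
width: 87.8
grasp_force: 0.0
```

{"method": "play_rows", "body": {"dp": [[0,0,0],[0,0,0],[0,0,0],[0,0,0],[0,0,0],[0,0,0],[0,0,0]], "yaw": [0,0,0,0,0,0,0], "gripper": 1}}

```text
t: 8.6
ee_pos: [592.1, -38.6, 11.3]
orientation: [3.038, 0.795, 0.004]
ft_force: [-1.0, -0.2, 6.3]
width: 64.8
grasp_force: 30.0
```

{"method": "play_rows", "body": {"dp": [[0,0,25],[0,0,30],[0,0,25],[-18.3,-26.7,0],[-18.3,-26.7,0],[-18.3,-26.7,0],[-18.3,-26.7,0],[-18.3,-26.7,0]], "yaw": [0,0,0,-5.5,-5.5,-5.5,-5.5,-5.6]}}

```text
t: 9.27
ee_pos: [498.5, -173.0, 90.4]
orientation: [3.141, 0.041, 0.001]
ft_force: [0.1, 0.2, -1.0]
width: 65.1
grasp_force: 30.0
```

{"method": "play_rows", "body": {"dp": [[-18.3,-26.7,0],[-18.3,-26.7,0],[-18.3,-26.7,0],[0,0,-25],[0,0,-25],[0,0,-18],[0,0,-8],[0,0,0]], "yaw": [0,0,0,0,0,0,0,0]}}

```text
t: 9.93
ee_pos: [443.6, -251.7, 12.6]
orientation: [-3.14, -0.047, 0.003]
ft_force: [-0.6, 0.3, -1.4]
width: 64.8
grasp_force: 30.0
```

{"method": "play_rows", "body": {"dp": [[0,0,-2],[0,0,-1],[0,0,0],[0,0,0]], "yaw": [0,0,0,0]}}

```text
t: 10.27
ee_pos: [445.0, -252.3, 11.5]
orientation: [3.14, 0.048, 0.002]
ft_force: [0.2, -0.1, -0.9]
width: 64.6
grasp_force: 30.0
```

{"method": "play_rows", "body": {"dp": [[0,0,0],[0,0,0],[0,0,0],[0,0,0],[0,0,0],[0,0,0],[0,0,0],[0,0,30]], "yaw": [0,0,0,0,0,0,0,0], "gripper": 0}}

```text
t: 10.93
ee_pos: [441.5, -250.4, 37.0]
orientation: [-3.137, -0.047, 0.011]
ft_force: [-0.7, -0.3, 1.0]
width: 87.6
grasp_force: 0.0
```

{"method": "play_rows", "body": {"dp": [[0,0,40],[0,0,40],[0,-11,30],[0,-11,0],[0,-11,0],[0,-11,0],[0,-11,0],[0,-11,0]], "yaw": [0,0,7,7,7,7,7,7], "gripper": 0.5}}

```text
t: 11.6
ee_pos: [444.3, -318.6, 150.8]
orientation: [2.912, 1.179, 0.0]
ft_force: [0.6, 0.6, -0.1]
width: 44.0
grasp_force: 0.0
```

{"method": "play_rows", "body": {"dp": [[2,-11,0],[0,0,0],[0,0,0],[0,0,0],[0,0,0],[0,0,0],[0,0,0],[0,0,0]], "yaw": [7,7,7,7,7,7,6.1,0]}}

```text
t: 12.27
ee_pos: [446.3, -329.0, 150.5]
orientation: [-2.181, -2.261, 0.0]
ft_force: [-0.4, -0.5, 0.9]
width: 43.8
grasp_force: 0.0
```

```bash
python3 - <<'E'
from seg import *
np.set_printoptions(precision=2,suppress=True)
o=ctrl.get_obs(); r=R.from_rotvec(o['orientation']).as_matrix()[:,1];print(o['ee_pos'],np.degrees(np.arctan2(r[1],r[0])),o['width'])
for n in ['wrist','top']:
    im=shot(n); save(im,n+'4.png')
    print(n);_,L=rects(im,show=False)
    for a,r,z in L:
        if 380<r[0][0]<620: print(a,np.array(r).__str__() if 0 else r)
    for r in models.landmark_of(im,'carton_1_centre')[:6]: print(r['conf'],atz(im,r['location'],22.5))
E
```

```text
[ 446.27 -329.04  150.54] 2.047800492247621 43.80676597884727
wrist
1075 ((442.908447265625, -171.5207977294922), (96.57276916503906, 3.4811747074127197), 0.7541543245315552)
14558 ((442.79052734375, -251.67665100097656), (98.85005187988281, 64.12603759765625), 1.8135325908660889)
top
40 ((577.2588500976562, 875.055419921875), (13.328397750854492, 40.71002960205078), 69.73704528808594)
72 ((507.150634765625, 95.0135498046875), (63.47566223144531, 16.035358428955078), 84.04121398925781)
750 ((443.02032470703125, 2.3485031127929688), (98.13906860351562, 62.47016906738281), 2.9051873683929443)
734 ((443.2698669433594, -139.11697387695312), (96.36686706542969, 61.19710922241211), 1.051871657371521)
728 ((443.2113037109375, -249.4183349609375), (64.18049621582031, 96.33538055419922), 89.80690002441406)
733 ((435.1351013183594, -68.03194427490234), (95.51090240478516, 60.53227996826172), 1.429632544517517)
0.86 [434.45  -7.93  22.5 ]
```

View pics/wrist4.png

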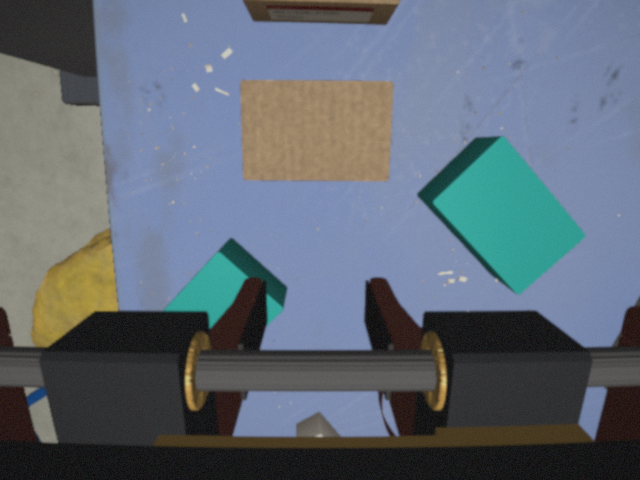

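Carton 4 lies squarely in line at (315,130) in the wrist view, with the turquoise boxes clear of the fingers. Next I lower behind it and push.

{"method": "play_rows", "body": {"dp": [[0.6,0,-35],[0.6,0,-35],[0.4,0,-35],[0,0,-32],[0,0,0],[0,12,0],[-0.3,12,0],[-0.3,10,0]], "yaw": [0,0,0,0,0,0,0,0]}}

```text
t: 13.13
ee_pos: [448.4, -294.4, 15.6]
orientation: [2.184, 2.254, 0.001]
ft_force: [0.8, -0.6, -0.8]
width: 43.9
grasp_force: 0.0
```

{"method": "play_rows", "body": {"dp": [[-0.3,8,0],[-0.3,8,0],[-0.3,8,0],[-0.3,8,0],[-0.3,8,0],[-0.3,8,0],[-0.2,6,0],[-0.2,4,0]], "yaw": [0,0,0,0,0,0,0,0]}}

```text
t: 13.8
ee_pos: [445.5, -236.7, 13.8]
orientation: [2.184, 2.257, -0.0]
ft_force: [0.3, -2.9, 0.8]
width: 44.1
grasp_force: 1.7
```

{"method": "play_rows", "body": {"dp": [[-0.2,6,0],[-0.2,6,0],[-0.2,6,0],[-0.2,6,0],[-0.2,6,0],[0,0,0],[0,0,0]], "yaw": [0,0,0,0,0,0,0]}}

```text
t: 14.38
ee_pos: [443.5, -206.1, 13.4]
orientation: [-2.184, -2.256, 0.001]
ft_force: [0.8, 0.7, 0.1]
width: 43.6
grasp_force: 0.0
```

```bash
cat > b.py <<'E'
from seg import *
np.set_printoptions(precision=2,suppress=True)
o=ctrl.get_obs(); r=R.from_rotvec(o['orientation']).as_matrix()[:,1];print(o['ee_pos'],np.degrees(np.arctan2(r[1],r[0])),o['width'],o['ft_force'])
for n in ['top','wrist']:
    im=shot(n); save(im,n+'5.png')
    print(n);_,L=rects(im,show=False)
    for a,r,z in L:
        if 380<r[0][0]<620: print(a,np.array(r[0]),np.array(r[1]),round(r[2],2))
    for k in ['carton_1_centre','door_knob']:
      for r in models.landmark_of(im,k)[:6]: print(k,r['conf'],atz(im,r['location'],Z[k]))
E
python3 b.py
```

```text
[ 443.48 -206.09   13.36] 1.8639736716373692 43.62497172656178 [0.85 0.75 0.11]
top
53 [573.44 881.58] [22.36 58.31] 59.55
79 [504.84  99.44] [17.54 54.37] 0.22
787 [443.05  20.72] [97.44 88.47] 1.53
113 [ 483.44 -135.68] [61.74 25.37] 72.41
door_knob 0.65 [499.61 116.52  66.  ]
wrist
90488 [ 439.88 -145.67] [103.16 104.06] 1.37
```

{"method": "play_rows", "body": {"dp": [[-0.2,6,0],[-0.2,8,0],[-0.2,8,0],[-0.2,8,0],[-0.2,8,0],[-0.2,8,0],[-0.2,8,0],[-0.2,6,0]], "yaw": [0,0,0,0,0,0,0,0]}}

```text
t: 15.35
ee_pos: [442.5, -146.0, 13.7]
orientation: [-2.185, -2.257, 0.0]
ft_force: [0.0, -2.0, -0.7]
width: 43.6
grasp_force: 1.2
```

```bash
python3 b.py
```

```text
[ 442.52 -146.01   13.69] 1.871286609550754 43.62835457733346 [ 0.01 -2.02 -0.73]
top
46 [585.88 878.24] [52.89 17.73] 2.34
71 [506.97  95.17] [63.22 15.27] 86.75
21 [499.37 104.67] [ 4.93 20.31] 6.28
625 [441.18  88.9 ] [97.4 71.5] 1.99
197 [484.04 -56.26] [89.29 36.  ] 65.05
carton_1_centre 0.94 [436.05  89.49  22.5 ]
door_knob 0.65 [501.82 118.86  66.  ]
wrist
90156 [438.12 -85.52] [103.55 103.77] 1.93
```

View pics/wrist5.png

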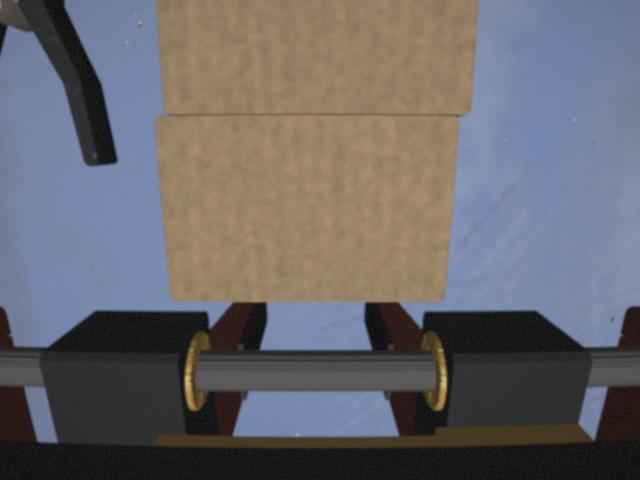

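The row is closed up and straight, with carton 4 about 3 mm to the left in the picture. I'll continue into the mouth.

{"method": "play_rows", "body": {"dp": [[-0.2,6,0],[-0.2,8,0],[-0.2,8,0],[-0.2,8,0],[-0.2,8,0],[-0.2,8,0],[-0.2,8,0],[-0.2,6,0]], "yaw": [0,0,0,0,0,0,0,0]}}

```text
t: 16.32
ee_pos: [440.9, -86.1, 13.7]
orientation: [-2.185, -2.258, 0.0]
ft_force: [-0.1, -3.5, 1.4]
width: 43.8
grasp_force: 1.9
```

{"method": "play_rows", "body": {"dp": [[-0.2,6,0],[-0.2,8,0],[-0.2,8,0],[-0.2,8,0],[-0.2,8,0],[-0.2,8,0],[-0.2,8,0],[-0.2,6,0]], "yaw": [0,0,0,0,0,0,0,0]}}

```text
t: 16.98
ee_pos: [439.6, -26.2, 13.7]
orientation: [2.185, 2.257, 0.0]
ft_force: [0.1, -5.2, 3.1]
width: 44.0
grasp_force: 2.4
```

```bash
python3 b.py
```

```text
[439.58 -26.24  13.71] 1.839414398096683 43.97102378241061 [ 0.12 -5.17  3.13]
top
65 [578.68 883.47] [26.88 60.95] 73.4
47 [510.32  99.07] [52.93 12.84] 78.29
486 [459.61  91.4 ] [96.72 49.98] 89.79
carton_1_centre 0.56 [657.59 172.77  22.5 ]
door_knob 0.63 [498.95 119.59  66.  ]
wrist
90593 [434.67  34.2 ] [103.37 104.38] 1.81
5310 [506.31  76.62] [15.88 31.42] 4.15
```

{"method": "play_rows", "body": {"dp": [[-0.2,6,0],[-0.3,8,0],[-0.3,8,0],[-0.3,8,0],[-0.3,8,0],[-0.3,8,0],[-0.3,8,0],[-0.2,6,0]], "yaw": [0,0,0,0,0,0,0,0]}}

```text
t: 17.95
ee_pos: [437.3, 34.0, 13.7]
orientation: [2.185, 2.257, 0.0]
ft_force: [-0.1, -3.2, -1.3]
width: 44.2
grasp_force: 1.3
```

{"method": "play_rows", "body": {"dp": [[-0.2,6,0],[-0.3,8,0],[-0.3,8,0],[-0.3,8,0],[-0.3,8,0],[-0.3,8,0],[-0.2,6,0],[-0.2,6,0]], "yaw": [0,0,0,0,0,0,0,0]}}

```text
t: 18.62
ee_pos: [435.2, 91.6, 13.7]
orientation: [2.185, 2.257, 0.0]
ft_force: [2.1, -3.6, 0.0]
width: 43.9
grasp_force: 1.8
```

```bash
python3 b.py
```

```text
[435.18  91.64  13.69] 1.8466153526022555 43.94691076178168 [ 2.12 -3.6   0.02]
top
32 [576.13 874.15] [13.81 36.83] 70.05
wrist
231 [496.38 139.95] [ 5.32 10.75] 76.61
25357 [430.01 119.53] [100.08  38.84] 1.95
2975 [505.46 114.02] [19.52 28.27] 2.39
door_knob 0.67 [499.36 118.38  66.  ]
```

View pics/wrist5.png

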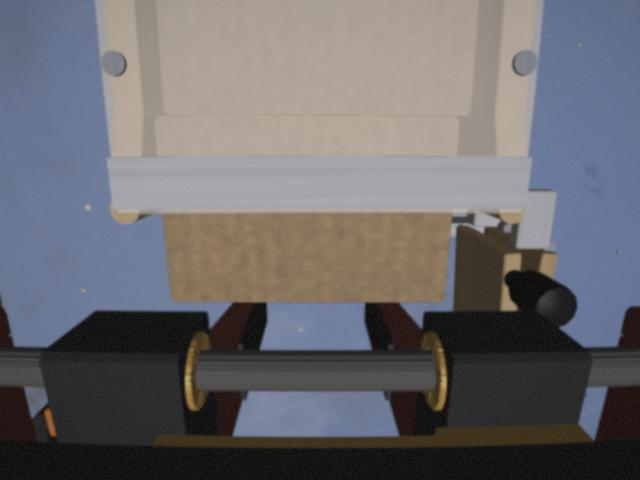

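The row is entering cleanly and the folded door at (505,260) is clear of the lane. I'll finish slowly.

{"method": "play_rows", "body": {"dp": [[-0.2,5,0],[-0.2,5,0],[-0.2,5,0],[-0.2,5,0],[-0.1,3,0],[-0.1,3,0],[0,2,0],[0,0,0]], "yaw": [0,0,0,0,0,0,0,0]}}

```text
t: 19.58
ee_pos: [434.3, 119.5, 13.7]
orientation: [2.185, 2.257, 0.001]
ft_force: [-1.3, 0.2, -0.8]
width: 44.3
grasp_force: 0.0
```

{"method": "play_rows", "body": {"dp": [[0,2,0],[0,2,0],[0,0,0],[0,0,0]], "yaw": [0,0,0,0]}}

```text
t: 19.92
ee_pos: [434.1, 121.8, 13.7]
orientation: [2.185, 2.257, -0.002]
ft_force: [2.1, -13.1, 1.5]
width: 43.7
grasp_force: 6.3
```

{"method": "play_rows", "body": {"dp": [[0,2,0],[0,0,0],[0,0,0]], "yaw": [0,0,0]}}

```text
t: 20.17
ee_pos: [434.2, 122.0, 13.7]
orientation: [2.183, 2.256, -0.004]
ft_force: [4.5, -30.7, 4.2]
width: 44.1
grasp_force: 15.5
```

{"method": "play_rows", "body": {"dp": [[0,-25,0],[0,-25,10],[0,0,35],[0,0,40],[0,0,40],[26,11,0],[26,11,0],[26,11,0]], "yaw": [0,0,0,0,0,0,0,0]}}

```text
t: 20.83
ee_pos: [513.9, 108.5, 140.8]
orientation: [2.185, 2.254, 0.006]
ft_force: [0.1, -0.3, -0.1]
width: 43.5
grasp_force: 0.0
```

{"method": "play_rows", "body": {"dp": [[26,11,0],[0,0,0],[0,0,0],[0,0,0],[0,0,-25],[0,0,-25],[0,0,-24],[0,0,0]], "yaw": [0,0,0,0,0,0,0,0], "gripper": 1}}

```text
t: 21.5
ee_pos: [533.7, 117.8, 60.9]
orientation: [-2.183, -2.253, 0.011]
ft_force: [-0.5, -0.4, -0.8]
width: 0.2
grasp_force: 0.0
```

```bash
python3 b.py
```

```text
[533.68 117.77  60.94] 1.8119847745237974 0.22216938261414074 [-0.49 -0.43 -0.78]
top
25 [594.61 875.57] [33.17  7.94] 18.36
door_knob 0.26 [602.53 239.85  66.  ]
wrist
2279 [498.16 193.38] [  7.48 112.06] 0.21
774 [429.9 136.1] [99.17  4.91] 2.62
499 [500.46 114.1 ] [ 5.84 27.88] 6.44
522 [511.62 114.83] [26.99  6.17] 89.22
door_knob 0.58 [498.95 118.3   66.  ]
```

View pics/wrist5.png

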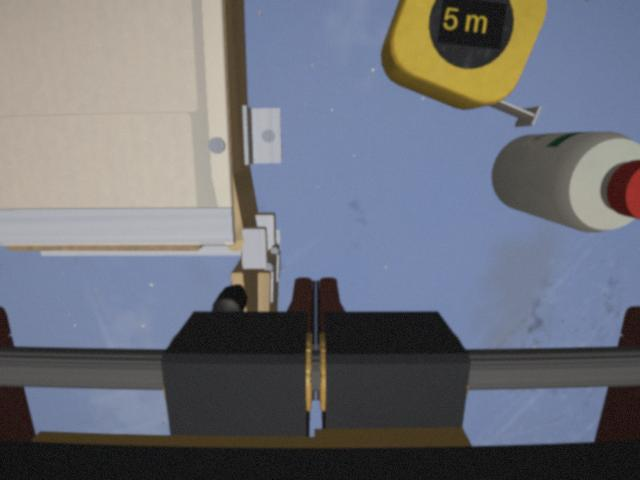

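The picture shows the closed fingers beyond the knob, which is at (230,298). The carton row sits flush in the mouth. I'll shut the door now.

{"method": "play_rows", "body": {"dp": [[-10,0,3],[-10,0,0],[-12,-0.4,0],[-14,-0.4,0],[-14,-0.4,0],[-14,-0.4,0],[-14,-0.4,0],[-14,-0.4,0]], "yaw": [0,0,0,0,0,0,0,0]}}

```text
t: 22.47
ee_pos: [434.7, 116.5, 68.2]
orientation: [2.185, 2.257, 0.001]
ft_force: [0.1, 0.3, -0.2]
width: 0.7
grasp_force: 0.3
```

{"method": "play_rows", "body": {"dp": [[-12,-0.4,0],[-10,-0.4,0],[-6,-0.4,0],[-4,0,0],[-3,0,0],[0,0,0],[0,0,0]], "yaw": [0,0,0,0,0,0,0]}}

```text
t: 23.05
ee_pos: [401.3, 115.3, 67.7]
orientation: [-2.185, -2.257, 0.0]
ft_force: [-0.5, -0.4, 0.4]
width: 0.8
grasp_force: 0.0
```

{"method": "play_rows", "body": {"dp": [[-3,0,0],[-2,0,0],[-2,0,0],[-2,0,0],[0,0,0],[0,0,0]], "yaw": [0,0,0,0,0,0]}}

```text
t: 23.55
ee_pos: [396.6, 116.5, 68.3]
orientation: [2.183, 2.253, 0.012]
ft_force: [11.1, 3.5, -7.2]
width: 0.7
grasp_force: 5.3
```

{"method": "play_rows", "body": {"dp": [[-2,0,0],[-1,0,0],[0,0,0],[0,0,0]], "yaw": [0,0,0,0]}}

```text
t: 23.88
ee_pos: [396.0, 116.8, 68.9]
orientation: [2.18, 2.252, 0.018]
ft_force: [15.6, 0.5, -4.8]
width: 0.5
grasp_force: 7.6
```

{"method": "play_rows", "body": {"dp": [[-2,0,0],[-1,0,0],[0,0,0],[0,0,0]], "yaw": [0,0,0,0]}}

```text
t: 24.22
ee_pos: [395.8, 117.2, 69.4]
orientation: [2.178, 2.249, 0.025]
ft_force: [23.6, 1.3, -12.0]
width: 0.3
grasp_force: 11.1
```

{"method": "play_rows", "body": {"dp": [[12,0,0],[10,0,0],[0,0,30],[0,0,40],[0,-20,40],[0,-25,0],[0,-25,0],[0,0,0]], "yaw": [0,0,0,0,0,0,0,0]}}

```text
t: 24.88
ee_pos: [407.5, 44.1, 175.4]
orientation: [2.188, 2.255, -0.002]
ft_force: [-1.2, -0.7, 0.5]
width: 0.8
grasp_force: 0.0
```

```bash
python3 b.py; python3 - <<'E'
from h import *
im=shot('wrist'); save(im,'w9.png'); w=cloud(im)
m=(w[...,2]>49)&(w[...,2]<54.5)&(w[...,0]>350)&(w[...,0]<520)&(w[...,1]>40)&(w[...,1]<131)
p=w[m]; print(len(p))
for x in range(365,515,10):
    q=p[abs(p[:,0]-x)<5]
    if len(q): print(x,np.percentile(q[:,1],[3,50,97]).round(1),len(q))
E
```

```text
[407.48  44.11 175.35] 1.73522104159554 0.807885078092524 [-1.17 -0.66  0.45]
top
39 [586.22 877.47] [14.11 47.15] 88.18
wrist
112 [497.62 139.94] [10.18  5.96] 17.8
1254 [429.42 136.3 ] [98.48  5.94] 2.02
760 [474.15 124.37] [65.79  5.93] 3.77
609 [411.48 121.8 ] [52.49  5.86] 0.52
door_knob 0.61 [379.97 121.3   66.  ]
door_knob 0.48 [496.02 127.83  66.  ]
1553
385 [118.6 121.4 124.1] 59
395 [118.8 121.6 124.5] 122
405 [118.6 121.3 124.1] 121
415 [118.8 121.6 124.4] 127
425 [118.  121.8 124.7] 136
435 [118.3 121.5 124.4] 111
445 [119.2 122.1 124.9] 116
455 [119.  123.  125.9] 136
465 [120.7 123.5 126.4] 123
475 [121.8 124.5 127.5] 118
485 [122.2 125.1 127.9] 121
495 [122.5 125.6 129. ] 132
505 [123.1 126.6 130.7] 121
```

View pics/wrist5.png

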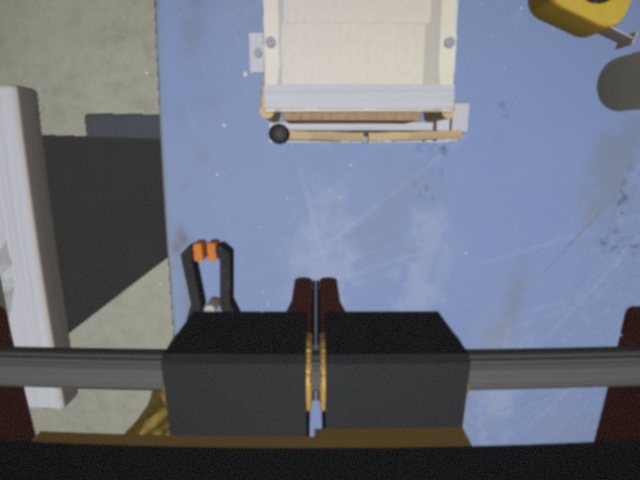

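Both door panels lie within about 0.04 rad of the mouth line, and the last carton stands about 5 mm out, square. The robot is clear, so I'm handing in.

```bash
python3 -c "
from workcell import ticket; print(ticket.close_job())"
```

```text
the job is handed in; nothing more can be done
None
```

The job is handed in at about 25 s of 61: all four cartons are in the magazine in one closed-up row, pushed home against the end stop, and the door is shut to about 0.04 rad by my measurement; the hand-in reported no verdict.

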